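Set out the coffee kit and the baking kit

ROBOT

A 6-joint arm with a two-finger parallel gripper is mounted at the origin on the work surface. World frame = base frame: x ahead of the robot, y to its left, z up, the work surface at z = 0. Lengths are in m, angles in rad, forces in N, time in s.
With the tool pointing down it reaches from about 0.35 to 0.775 m from the base axis. Payload 5.5 kg.
Tool frame: the origin (TCP) lies midway between the tips of the shut fingers; the grasp point (between the pads) lies grip_point_offset behind it (grip_point_offset is the distance from the TCP to the grasp point, in m); z points along the fingers, y is the direction in which the jaws open and shut (so a half turn about z gives the same grasp; the last joint's range is limited). The gripper opens to 85 mm and grips with 20 to 120 N. Pads are 22 mm wide; open, the fingers measure 114 mm over their backs; the gripper's body (76 mm by 85 mm) begins 54 mm behind the grasp point. The pads swing forward as they close: fully open they stand 13 mm farther back than shut.
Start: joints at [-1.409, 0.313, 0.046, 1.304, 0, 1.431], TCP at [0.171, -0.549, 0.231] pointing down, gripper open.
Joint ranges: [-2.76, 2.76], [-0.86, 1.69], [-1.03, 1.26], [-2.2, 2.34], [-1.47, 1.5], [-3.14, 3.14]. Speed limits (rad/s): [2.57, 2.57, 3.14, 3.14, 3.14, 3.14].

INTERFACE

Orientations are given as a unit quaternion [w, x, y, z].
In Python, from workcell import * gives the robot as it stands.
- The arm moves only by the tool send_rows, never from a script. Its argument "series" is one flat list of numbers, 7 for each row, row after row: the shift along the tool's x, y, z in cm, then the turn, a rotation vector about the tool's x, y, z in degrees, then the opening, from 0 (shut) to 1 (fully open). A call has 1 to 10 rows; each row is the pose to reach, as a shift and turn from the pose commanded when the call began, along the tool's axes at that moment; what a row does not reach only later rows make up. A row lasts 1/12 s, in which the tool goes at most 41.7 mm and 7.16 degrees, less where a joint would pass 70% of its speed; a pose out of reach is approached as far as the arm can. A call with a gripper value outside its range is refused whole. The fingers move at their own pace and stop on an object; "newtons" is the grip in N (left out, the last holds). Time passes only in rows, so rows that repeat a pose let the fingers close. It gives the time, the measured TCP pose, the force and the opening at its end, in the units of the state.
- get_state(): the state, without advancing time (a new reading comes with each control period).
- read_camera(name): name is "side" or "top" or "wrist"; returns the picture (384x512x3 uint8, blue, green, red); there is no depth.
- camera_info(name): a dict with "K" (3x3 intrinsics, pixels), "xyz" and "attitude" of the camera in the world. Camera axes: x right, y down, z forward; pixel columns grow to the right and rows downward; lengths in m; the calibration is good to about 2 mm. A picture is of the moment at which its call begins: read the wrist's pose just before it. camera_info takes no time and is no camera call; for the wrist camera it gives the pose at the moment of the call.
- hand_in(): hands the job in, once; it reports no verdict.
Trained networks look in the newest picture that a camera, given by its name, has taken for a name from the list of things; names that differ only in an ending like _2 or _b are one class to them, and where a whole thing is asked for, a point or a joint stands for the part that bears it (a point fixed in the world has none). Each returns a list of dicts, best first, with "p" (0 to 1); they miss things now and then, are a little off and sometimes report something else, mostly with a low value. They report only what shows in the picture. A call takes as long as a camera call. They do not tell look-alikes from the thing itself.
- silhouettes(camera, label): "pixels" (384x512 bool, what is visible of it) and "box" ([left, top, width, height] in pixels, round what is visible of it).
The state is a dict: "clock": time; "joint_pos": joint angles; "qvel": joint speeds; "tau": joint torques, N m; "tcp_pos": TCP position; "orientation": TCP orientation; "wrist_force": force on the tool from outside, world axes, zero at the start; "ft_torque": the same for the moment, N m; "finger_gap": finger opening in m.
Only numpy, scipy, OpenCV 4.12 (cv2) and the standard library are available. Lean on these libraries where they do the work, as an engineer would, in place of code of your own. Each camera call takes 0.05 s, during which the arm holds its last target. There are 200 camera calls.

TASK

Make up two kits on the cork-inset birch boards: on the smaller board stand the creamer upright on the round inset and lay the large measuring spoon in the spoon-shaped inset; on the larger board stand the glass ramekin upright on the round inset, lay the small measuring spoon in the spoon-shaped inset and set the timer, dial up, on the square inset. Each thing must rest with its foot wholly on its own inset, the spoons open side up with the bowl on the inset's round end and the handle along its strip. Leave the salt jar and the egg cup standing where they are.

Things in the scene. Friction and masses are not known exactly. Their poses are not given: they have to be found in the camera images.
- small_board: Smaller pale birch board, 160 (x) x 190 (y) x 12 mm, fixed. Origin: centre of underside; x away from robot, y left. Flush flat dark-brown cork insets (no rim), in board x, y mm: round, 88 across, centred (0, -45); spoon-shaped: 72 disc for the bowl centred (40, 45) plus a 36 wide strip for the handle from it along -x to x = -72. The two boards may swap sides (left/right).
- large_board: Larger birch board, 160 (x) x 280 (y) x 12 mm, fixed. Origin: centre of underside; x away from robot, y left. Flush flat dark-brown cork insets (no rim), in board x, y mm: round, 88 across, centred (-10, -90); spoon-shaped: 58 disc for the bowl centred (40, 0) plus a 36 wide strip for the handle from it along -x to x = -72; square, 80 x 80, centred (-10, 90).
- large_spoon: Large steel flat-bottomed measuring spoon: open bowl 46 mm across, 22 high, upright sides; level handle 10 wide, 4 thick at rim height, ending 100 mm from bowl centre in a turned-down tip resting on the surface. Origin: centre of bowl's underside, z up, handle along -x (towards the robot at the start, within 0.3 rad). 35-65 g. Starts in the stock row near the robot.
- small_spoon: Small steel flat-bottomed measuring spoon: open bowl 32 mm across, 18 high, upright sides; level handle 10 wide, 4 thick at rim height, ending 85 mm from bowl centre in a turned-down tip resting on the surface. Origin: centre of bowl's underside, z up, handle along -x (towards the robot at the start, within 0.3 rad). 20-40 g. Starts in the stock row near the robot.
- creamer: White ceramic creamer, round, open, 72 mm high, 58 across from 12 to 50 of height, 54 at the rim; loop handle along -x reaching 52 from the axis at heights 16 to 62, small spout at the rim on +x. Origin: centre of underside, z up. Handle towards the robot at the start, within 0.5 rad. 130-240 g. Starts in the stock row near the robot.
- ramekin: Small open round clear-glass ramekin, 40 mm high, 64 across at the rim, 58 at the foot. Origin: centre of underside, z up. 100-185 g. Starts in the stock row near the robot.
- timer: Kitchen timer: white plastic square base 56 x 56 x 20 mm with a grey round dial on top, 40 across, from 20 to 40 of height, which does not turn. Origin: centre of underside, x and y along the base's sides, z up. 65-120 g. Starts in the stock row near the robot.
- salt_jar: Bystander, leave alone: round blue ceramic salt jar, 60 mm across, wooden lid and knob, 61 high in all. Origin: centre of underside. Loose, stands in the row of stock.
- egg_cup: Bystander, leave alone: white footed egg cup with a pale egg in it, 46 mm across, 75 high in all. Origin: centre of underside. Loose, stands in the row of stock.
There are look-alikes about, which are no part of the job. Leave any turquoise look-alike of the small_board alone.

How it is judged:
At the end, for the whole second after the job is handed in: Each thing on its own inset: creamer and ramekin within 15 mm of its centre along each board axis, timer 14 mm, spoon bowls 14 mm from the round end's centre, handles along the strip within 0.3 rad; all resting on the boards, upright within 0.12 rad, released and still (x of creamer in the frame of small_board between -0.015 and 0.015 m and y of creamer in the frame of small_board between -0.06 and -0.03 m and z of creamer in the frame of small_board between 0.007 and 0.018 m and angle between each of creamer, large_spoon, ramekin, small_spoon, timer's own z axis and vertical below 0.12 rad and linear speed of each of creamer, large_spoon, ramekin, small_spoon, timer below 0.03 m/s and angular speed of each of creamer, large_spoon, ramekin, small_spoon, timer below 0.3 rad/s and x of large_spoon in the frame of small_board between 0.026 and 0.054 m and y of large_spoon in the frame of small_board between 0.031 and 0.059 m and z of large_spoon in the frame of small_board between 0.007 and 0.018 m and angle between the x axis of large_spoon and the x axis of small_board, either way round below 0.3 rad and x of small_board in the frame of large_spoon below 0 m and x of ramekin in the frame of large_board between -0.025 and 0.005 m and y of ramekin in the frame of large_board between -0.105 and -0.075 m and z of ramekin in the frame of large_board between 0.007 and 0.018 m and x of small_spoon in the frame of large_board between 0.026 and 0.054 m and y of small_spoon in the frame of large_board between -0.014 and 0.014 m and z of small_spoon in the frame of large_board between 0.007 and 0.018 m and angle between the x axis of small_spoon and the x axis of large_board, either way round below 0.3 rad and x of large_board in the frame of small_spoon below 0 m and x of timer in the frame of large_board between -0.024 and 0.004 m and y of timer in the frame of large_board between 0.076 and 0.104 m and z of timer in the frame of large_board between 0.007 and 0.018 m); the robot touches nothing.
It fails at once if the salt jar was moved more than 20 mm or tipped over (distance of salt_jar from where it was at the start of the episode above 0.02 m or angle between salt_jar's own z axis and vertical above 0.4 rad).
It fails at once if the egg cup was moved more than 20 mm or tipped over (distance of egg_cup from where it was at the start of the episode above 0.02 m or angle between egg_cup's own z axis and vertical above 0.4 rad).
It also fails if it takes over 118 s, if anything falls off the work surface, if the arm or the gripper's body presses on something with over 40 N, if the wrist force passes 120 N, or if a joint passes its speed limit or range.

## Working session

There is one attempt and no reset: what is moved stays moved. The work goes in short steps, Python scripts to look and compute and a tool call to move; the robot and the scene stay as the last step left them, time stands still between calls to the robot, and variables do not carry over. Pictures are saved under pics/ and viewed, about 12 in all and at most 16, crops included, and the job is handed in when it is done.

Besides the shell and the picture viewer there is one more tool, called after "Request:" as name(argument=value, ...) on one line, values as JSON. send_rows: Moves the arm, as the interface text tells. Its arguments: {"type":"object","properties":{"series":{"type":"array"},"newtons":{"type":"number"}},"required":["series"]}

```bash
ls; mkdir -p pics; python3 - <<'E'
from workcell import *
import cv2
s=get_state(); print(s)
for n in("top","side"):
    i=camera_info(n); print(n,i); cv2.imwrite(f"pics/{n}0.png",read_camera(n))
print(camera_info("wrist"))
E
```

```text
pics
{'clock': 0.0, 'joint_pos': array([-1.40861147e+00,  3.14025637e-01,  4.49751899e-02,  1.30361404e+00,
        2.59837724e-05,  1.43123738e+00]), 'qvel': array([ 0.00058061, -0.00099828,  0.00050295, -0.00047591, -0.00104442,
       -0.00169042]), 'tau': array([-3.06259069e-03, -4.80624604e+01,  2.98534226e+01,  1.94665196e-02,
       -2.65806166e-04, -1.05418820e-05]), 'tcp_pos': array([ 0.17081817, -0.54849861,  0.23039298]), 'orientation': array([-9.34167996e-04,  9.88639977e-01,  1.50300112e-01,  2.42406030e-06]), 'wrist_force': array([-0.30264983, -0.49505991, -0.09793946]), 'ft_torque': array([ 0.04677176,  0.03439829, -0.01430821]), 'finger_gap': 0.08555195403524588}
top {'K': array([[474.67194598,   0.        , 256.52056451],
       [  0.        , 474.67194598, 192.7848161 ],
       [  0.        ,   0.        ,   1.        ]]), 'xyz': array([0.24446359, 0.02053595, 1.33325746]), 'attitude': array([ 0.04376769, -0.70340768,  0.70648329, -0.06467903])}
side {'K': array([[380.75601372,   0.        , 257.13759778],
       [  0.        , 380.75601372, 197.9043768 ],
       [  0.        ,   0.        ,   1.        ]]), 'xyz': array([0.31876648, 0.75963779, 0.56500681]), 'attitude': array([ 0.02725718, -0.0691947 ,  0.87961523, -0.46983633])}
{'K': array([[276.07230714,   0.        , 256.83966191],
       [  0.        , 276.07230714, 197.38615898],
       [  0.        ,   0.        ,   1.        ]]), 'xyz': array([ 0.24437642, -0.52545578,  0.37327321]), 'attitude': array([ 0.12306299,  0.79574875, -0.58600422, -0.09076605])}
```

View pics/top0.png

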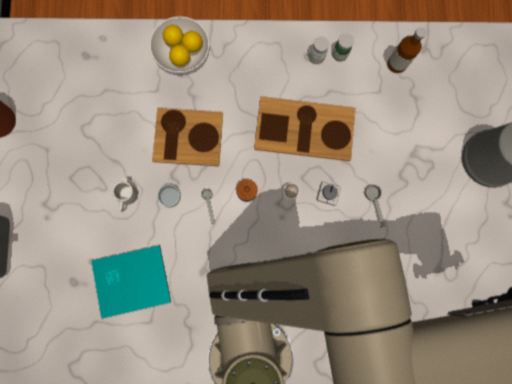

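View pics/side0.png

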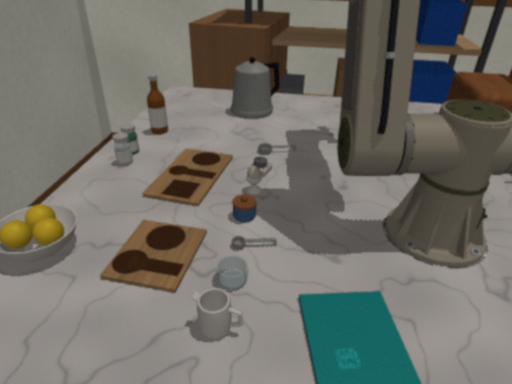

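The top view shows the small board on the left (about 188,137) and the large one on the right (305,128). The row from left to right is creamer (125,190), ramekin (169,195), spoon (208,195), salt jar (246,190), egg cup (289,190), timer (329,193) and a bigger spoon (373,190). The turquoise board at (130,280) is the look-alike. Next I'll fit the models to the silhouettes.

```bash
cat > h.py <<'E'
from workcell import *
import numpy as np, cv2
from scipy.spatial.transform import Rotation as R
from scipy.optimize import minimize
def rot(q): return R.from_quat(np.roll(q,-1))
def proj(i,P):
    c=rot(i["attitude"]).inv().apply(np.asarray(P,float)-i["xyz"]); u=c@i["K"].T
    return u[:,:2]/u[:,2:]
def ray(i,uv,z):
    d=rot(i["attitude"]).apply(np.linalg.inv(i["K"])@[uv[0],uv[1],1.]); return i["xyz"]+d*(z-i["xyz"][2])/d[2]
def cyl(r0,z0,r1,z1,cx=0):
    a=np.linspace(0,2*np.pi,32); f=lambda r,z:np.c_[cx+r*np.cos(a),r*np.sin(a),0*a+z]
    return np.vstack([f(r0,z0),f(r1,z1)])
def box(x0,x1,y0,y1,z0,z1): return np.array([[x,y,z] for x in(x0,x1) for y in(y0,y1) for z in(z0,z1)],float)
def spoon(r,h,l): return [cyl(r,0,r,h),box(-l,-r+.003,-5,5,h-4,h),box(-l,-l+4,-5,5,0,h)]
M=dict(small_board=[box(-80,80,-95,95,0,12)],large_board=[box(-80,80,-140,140,0,12)],
 large_spoon=spoon(23,22,100),small_spoon=spoon(16,18,85),
 creamer=[cyl(25,0,29,12),cyl(29,12,29,50),cyl(29,50,27,72),box(-52,-27,-4,4,56,62),box(-52,-46,-4,4,16,62),box(-52,-27,-4,4,16,22),box(25,33,-5,5,64,72)],
 ramekin=[cyl(29,0,32,40)],timer=[box(-28,28,-28,28,0,20),cyl(20,20,20,40)],
 salt_jar=[cyl(30,0,30,50),cyl(10,50,10,61)],egg_cup=[cyl(18,0,23,50),cyl(23,50,12,75)])
S=4
def render(i,name,p,z):
    m=np.zeros((384*S,512*S),np.uint8); c,s=np.cos(p[2]),np.sin(p[2])
    for part in M[name]:
        q=part/1000@np.array([[c,s,0],[-s,c,0],[0,0,1]])+[p[0],p[1],z]
        uv=proj(i,q)*S+S/2-.5
        cv2.fillConvexPoly(m,cv2.convexHull(np.round(uv).astype(np.int32)),1)
    return m
def fit(name,views,p0,z=0,yaw=True):
    """views: list of (info,mask). p0=[x,y,yaw]; returns p, iou"""
    Ms=[(i,cv2.resize(m.astype(np.uint8),None,fx=S,fy=S,interpolation=cv2.INTER_LINEAR)) for i,m in views]
    def cost(v):
        p=np.array([v[0]/100,v[1]/100,v[2]/5 if yaw else p0[2]]); t=0
        for i,m in Ms:
            r=render(i,name,p,z); t-=(r&m).sum()/max(1,(r|m).sum())
        return t/len(Ms)
    v=np.array([p0[0]*100,p0[1]*100,p0[2]*5])
    for d in(1.,.5):
        r=minimize(cost,v,method="Nelder-Mead",options=dict(initial_simplex=np.vstack([v,v+[d,0,0],v+[0,d,0],v+[0,0,d]]),xatol=.01,fatol=1e-4)); v=r.x
    return np.array([v[0]/100,v[1]/100,v[2]/5 if yaw else p0[2]]),-r.fun
def st():
    s=get_state(); print("t",round(s["clock"],2),"tcp",s["tcp_pos"].round(4),"yawx",rot(s["orientation"]).as_matrix()[:,0].round(3),"z",rot(s["orientation"]).as_matrix()[:,2].round(3),"gap",round(s["finger_gap"],4),"F",s["wrist_force"].round(1),"q",s["joint_pos"].round(2)); return s
E
python3 - <<'E'
from h import *
guess=dict(small_board=(188,137),large_board=(305,128),large_spoon=(373,190),small_spoon=(208,193),creamer=(125,190),ramekin=(169,195),timer=(329,193),salt_jar=(246,190),egg_cup=(289,192))
ci={n:camera_info(n) for n in("top","side")}
for n in ci: read_camera(n)
out={}
try: print("gpo",grip_point_offset)
except Exception as e: print(e)
for k,g in guess.items():
    p0=np.r_[ray(ci["top"],g,.02)[:2],0.]; vs={}
    for n in ci:
        uv=proj(ci[n],[[p0[0],p0[1],.02]])[0]
        c=[d for d in silhouettes(n,k) if np.hypot(*(np.argwhere(d["pixels"]).mean(0)[::-1]-uv))<18]
        if c: vs[n]=(ci[n],c[0]["pixels"]); pp=c[0]["p"]
    for sel in (["top"],["side"],["top","side"]):
        w=[vs[s] for s in sel if s in vs]
        if len(w)==len(sel):
            p,f=fit(k,w,p0,yaw=k not in("ramekin","salt_jar","egg_cup")); print(k,sel,p.round(4),round(f,3))
E
```

```text
gpo 0.0187
small_board ['top'] [ 0.6141  0.1775 -0.0751] 0.97
small_board ['side'] [ 0.6136  0.1754 -0.0609] 0.962
small_board ['top', 'side'] [ 0.6141  0.1767 -0.0768] 0.963
large_board ['top'] [ 0.6404 -0.1602 -0.1159] 0.978
large_board ['side'] [ 0.6393 -0.1625 -0.1181] 0.947
large_board ['top', 'side'] [ 0.6406 -0.1606 -0.1201] 0.961
large_spoon ['top'] [ 0.449  -0.3493  0.2326] 0.874
large_spoon ['side'] [ 0.4504 -0.35    0.2062] 0.783
large_spoon ['top', 'side'] [ 0.4498 -0.35    0.2135] 0.823
small_spoon ['top'] [0.4475 0.1218 0.2287] 0.819
small_spoon ['side'] [0.4465 0.1186 0.1607] 0.826
small_spoon ['top', 'side'] [0.4472 0.1219 0.2214] 0.812
creamer ['top'] [ 0.4488  0.342  -0.0969] 0.85
creamer ['side'] [ 0.4464  0.3412 -0.1868] 0.897
creamer ['top', 'side'] [ 0.4473  0.3416 -0.1519] 0.863
ramekin ['top'] [0.4391 0.2248 0.    ] 0.955
ramekin ['side'] [0.4398 0.2248 0.    ] 0.902
ramekin ['top', 'side'] [0.4392 0.2247 0.    ] 0.926
timer ['top'] [ 0.4492 -0.2225 -0.2756] 0.94
timer ['side'] [ 0.4441 -0.2277  0.1656] 0.656
timer ['top', 'side'] [ 0.4484 -0.223  -0.2634] 0.778
salt_jar ['top'] [0.4552 0.0088 0.    ] 0.932
salt_jar ['side'] [0.4537 0.0059 0.    ] 0.885
salt_jar ['top', 'side'] [0.4545 0.0083 0.    ] 0.901
egg_cup ['top'] [ 0.4476 -0.1124  0.    ] 0.939
egg_cup ['side'] [ 0.4472 -0.1117  0.    ] 0.822
egg_cup ['top', 'side'] [ 0.4474 -0.1129  0.    ] 0.878
```

Request:
send_rows(series=[32.5,-10.8,8,0,0,-70,1,32.5,-10.8,8,0,0,-70,1,32.5,-10.8,8,0,0,-70,1,32.5,-10.8,8,0,0,-70,1,32.5,-10.8,8,0,0,-70,1,32.5,-10.8,8,0,0,-70,1,32.5,-10.8,8,0,0,-70,1,32.5,-10.8,8,0,0,-70,1,32.5,-10.8,8,0,0,-70,1,32.5,-10.8,8,0,0,-70,1], newtons=50)

```text
clock: 1.93
tcp_pos: [0.4518, -0.3459, 0.1499]
orientation: [-0.001, 0.72, 0.694, 0.001]
wrist_force: [-0.8, 0.6, 0.4]
finger_gap: 0.0855
```

```bash
cat >> h.py <<'E'
def plan(*targets):
    """targets: (x,y,z,yaw of tool x). Prints shift cm and turn deg about tool z of each from the one before (start: measured pose)"""
    s=st(); T=rot(s["orientation"]); p=s["tcp_pos"]
    for x,y,z,w in targets:
        Q=R.from_matrix([[np.cos(w),np.sin(w),0],[np.sin(w),-np.cos(w),0],[0,0,-1]])
        print("row",(T.inv().apply(np.array([x,y,z])-p)*100).round(2),(T.inv()*Q).as_rotvec(True).round(1)); T=Q; p=np.array([x,y,z])
E
python3 - <<'E'
from h import *
plan((.449,-.350,.15,np.pi+.22),(.449,-.350,.003,np.pi+.22))
E
```

```text
t 1.93 tcp [ 0.4518 -0.3459  0.1499] yawx [0.036 0.999 0.002] z [-0.     0.002 -1.   ] gap 0.0855 F [-0.8  0.6  0.4] q [-0.8   0.34 -0.12  1.11  0.    0.81]
row [-0.42 -0.26 -0.01] [ 1.000e-01 -1.000e-01 -1.047e+02]
row [ 0.   0.  14.7] [0. 0. 0.]
```

Request:
send_rows(series=[-0.4,-0.3,0,0,0,-70,1,-0.4,-0.3,0,0,0,-70,1,-0.4,-0.3,0,0,0,-70,1,-0.4,-0.3,0,0,0,-70,1,-0.4,-0.3,0,0,0,-70,1,-0.4,-0.3,0,0,0,-70,1,-0.4,-0.3,0,0,0,-70,1,-0.4,-0.3,0,0,0,-70,1,-0.4,-0.3,0,0,0,-70,1,-0.4,-0.3,0,0,0,-70,1])

```text
clock: 2.77
tcp_pos: [0.4459, -0.3532, 0.1514]
orientation: [0.0, 0.194, 0.981, -0.0]
wrist_force: [1.1, 0.1, 0.5]
finger_gap: 0.0857
```

Request:
send_rows(series=[0,0,0,0,0,-34.7,1,0,0,0,0,0,-34.7,1,0,0,0,0,0,-34.7,1,0,0,0,0,0,-34.7,1,0,0,0,0,0,-34.7,1,0,0,10,0,0,-34.7,1,0,0,10,0,0,-34.7,1,0,0,10,0,0,-34.7,1])

```text
clock: 3.43
tcp_pos: [0.444, -0.3512, 0.0469]
orientation: [-0.002, -0.104, 0.995, 0.002]
wrist_force: [-1.0, 1.9, -0.5]
finger_gap: 0.0855
```

```bash
python3 - <<'E'
from h import *
plan((.449,-.350,.003,np.pi+.22))
i=camera_info("wrist"); cv2.imwrite("pics/w1.png",read_camera("wrist"))
d=silhouettes("wrist","large_spoon")
for e in d[:2]: print(e["p"],e["box"])
if d:
    for ys in(0.2,):print(fit("large_spoon",[(i,d[0]["pixels"])],[.449,-.35,.22]))
E
```

```text
t 3.43 tcp [ 0.444  -0.3512  0.0469] yawx [-0.978 -0.208  0.003] z [-0.004  0.004 -1.   ] gap 0.0855 F [-1.   1.9 -0.5] q [-0.81  0.42 -0.27  0.88 -0.   -1.02]
row [-0.53 -0.01  4.39] [ 0.3 -0.2 -0.6]
0.64 [225.6, 78.6, 66.8, 189.8]
(array([ 0.44932014, -0.34841214,  0.23579444]), np.float64(0.9520438123399204))
```

View pics/w1.png

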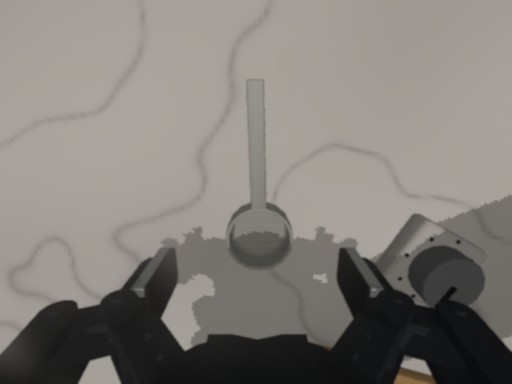

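The wrist view shows the large spoon's bowl centred between the jaws at (260,235). The right finger is clear of the timer at (445,270). Gripping next.

Request:
send_rows(series=[-0.5,0,4.4,0,0,0,1,-0.5,0,4.4,0,0,0,1,-0.5,0,4.4,0,0,0,1,-0.5,0,4.4,0,0,0,0.2,-0.5,0,4.4,0,0,0,0.2,-0.5,0,4.4,0,0,0,0.2,-0.5,0,4.4,0,0,0,0.2,-0.5,0,4.4,0,0,0,0.2,-0.5,0,4.4,0,0,0,0.2,-0.5,0,4.4,0,0,0,0.2], newtons=40)

```text
clock: 4.37
tcp_pos: [0.4519, -0.3532, 0.01]
orientation: [0.001, -0.104, 0.995, -0.001]
wrist_force: [-1.2, 0.7, 8.8]
finger_gap: 0.0444
```

```bash
python3 - <<'E'
from h import *
B=dict(s=(.614,.1767,-.0768),l=(.6405,-.1606,-.1180))
for b,n,x,y in(("s","creamer",0,-.045),("s","large_spoon",.04,.045),("l","ramekin",-.01,-.09),("l","small_spoon",.04,0),("l","timer",-.01,.09)):
    X,Y,w=B[b];c,s=np.cos(w),np.sin(w);print(n,round(X+c*x-s*y,4),round(Y+s*x+c*y,4),w)
plan((.449,-.35,.15,np.pi+.22),(.657,.2185,.15,np.pi-.077))
E
```

```text
creamer 0.6105 0.1318 -0.0768
large_spoon 0.6573 0.2185 -0.0768
ramekin 0.62 -0.2488 -0.118
small_spoon 0.6802 -0.1653 -0.118
timer 0.6412 -0.07 -0.118
t 4.37 tcp [ 0.4519 -0.3532  0.01  ] yawx [-0.978 -0.208 -0.002] z [ 0.003 -0.003 -1.   ] gap 0.0444 F [-1.2  0.7  8.8] q [-0.8   0.47 -0.3   0.8   0.   -1.01]
row [  0.18   0.33 -14.01] [-0.2  0.1 -0.6]
row [-32.71  50.94   0.  ] [ 0.  0. 17.]
```

Request:
send_rows(series=[0,0,0,0,0,0,0.2,0,0,0,0,0,0,0.2,0,0,-3,0,0,0,0.2,0,0,-7,0,0,0,0.2,0,0,-11,0,0,0,0.2,0,0,-14,0,0,0,0.2,0,0,-14,0,0,0,0.2])

```text
clock: 4.95
tcp_pos: [0.454, -0.3554, 0.156]
orientation: [0.004, -0.104, 0.995, -0.005]
wrist_force: [0.8, -1.1, -0.1]
finger_gap: 0.0445
```

```bash
python3 - <<'E'
from h import *
i=camera_info("wrist"); cv2.imwrite("pics/w2.png",read_camera("wrist"))
plan((.657,.2185,.15,np.pi-.077))
E
```

```text
t 5.0 tcp [ 0.453  -0.3545  0.1528] yawx [-0.978 -0.208 -0.005] z [ 0.007 -0.007 -1.   ] gap 0.0445 F [ 0.2 -0.6 -0.5] q [-0.8   0.34 -0.11  1.11 -0.   -1.01]
row [-31.85  51.81  -0.  ] [-0.4  0.4 16.4]
```

View pics/w2.png

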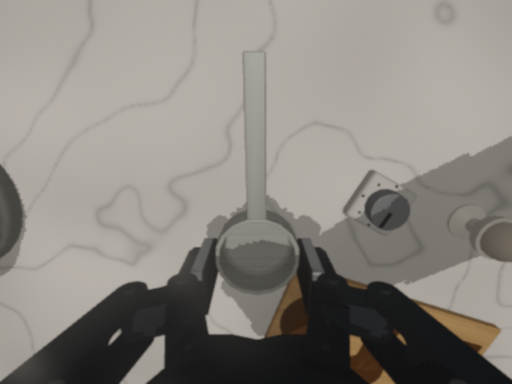

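The spoon is held level between the pads, with its handle towards the robot. Carrying it to the small board.

Request:
send_rows(series=[-15.9,25.9,0,0,0,16.4,0.2,-15.9,25.9,0,0,0,16.4,0.2,-15.9,25.9,0,0,0,16.4,0.2,-15.9,25.9,0,0,0,16.4,0.2,-15.9,25.9,0,0,0,16.4,0.2,-15.9,25.9,0,0,0,16.4,0.2,-15.9,25.9,0,0,0,16.4,0.2,-15.9,25.9,0,0,0,16.4,0.2])

```text
clock: 5.67
tcp_pos: [0.5527, -0.0611, 0.1465]
orientation: [-0.0, 0.037, 0.999, 0.001]
wrist_force: [0.3, 0.2, 0.1]
finger_gap: 0.0446
```

Request:
send_rows(series=[-8,29.3,0,0,0,0,0.2,-8,29.3,0,0,0,0,0.2,-8,29.3,0,0,0,0,0.2,-8,29.3,0,0,0,0,0.2,-8,29.3,0,0,0,0,0.2,-8,29.3,0,0,0,0,0.2,-8,29.3,0,0,0,0,0.2,-8,29.3,0,0,0,0,0.2,-8,29.3,0,0,0,0,0.2,-8,29.3,0,0,0,0,0.2])

```text
clock: 6.5
tcp_pos: [0.6539, 0.2208, 0.1457]
orientation: [-0.001, 0.038, 0.999, -0.001]
wrist_force: [-0.9, -0.1, -0.9]
finger_gap: 0.0445
```

```bash
python3 - <<'E'
from h import *
plan((.657,.2185,.08,np.pi-.077),(.657,.2185,.021,np.pi-.077))
i=camera_info("wrist"); read_camera("wrist"); s=get_state()
d=silhouettes("wrist","large_spoon")
print(fit("large_spoon",[(i,d[0]["pixels"])],[*s["tcp_pos"][:2],-.077],z=s["tcp_pos"][2]-.010))
st()
E
```

```text
t 6.5 tcp [0.6539 0.2208 0.1457] yawx [-0.997  0.075  0.002] z [-0.002 -0.001 -1.   ] gap 0.0445 F [-0.9 -0.1 -0.9] q [ 0.21  0.57  0.24  1.24 -0.    0.28]
row [-0.34 -0.2   6.57] [-0.1 -0.1  0.1]
row [0.  0.  5.9] [0. 0. 0.]
(array([ 0.65247017,  0.22063462, -0.06670107]), np.float64(0.9449657057296604))
t 6.6 tcp [0.6541 0.219  0.1465] yawx [-0.997  0.078  0.002] z [-0.002 -0.001 -1.   ] gap 0.0443 F [0.3 0.3 0.2] q [ 0.21  0.57  0.24  1.24 -0.    0.28]
```

Request:
send_rows(series=[-0.5,-0.1,4,0,0,0,0.2,-0.5,-0.1,8,0,0,0,0.2,-0.5,-0.1,10.5,0,0,0,0.2,-0.5,-0.1,11.5,0,0,0,0.2,-0.5,-0.1,12.3,0,0,0,0.2,-0.5,-0.1,12.3,0,0,0,0.2,-0.5,-0.1,12.3,0,0,0,0.2,-0.5,-0.1,12.3,0,0,0,0.2])

```text
clock: 7.27
tcp_pos: [0.6614, 0.2188, 0.0267]
orientation: [0.002, 0.039, 0.999, 0.0]
wrist_force: [0.8, 0.2, -0.2]
finger_gap: 0.0443
```

```bash
python3 - <<'E'
from h import *
i=camera_info("wrist"); read_camera("wrist"); s=st()
d=silhouettes("wrist","large_spoon")
print(fit("large_spoon",[(i,d[0]["pixels"])],[*s["tcp_pos"][:2],-.077],z=s["tcp_pos"][2]-.010))
E
```

```text
t 7.32 tcp [0.6614 0.219  0.0267] yawx [-0.997  0.077 -0.004] z [ 0.004  0.001 -1.   ] gap 0.0443 F [-0.5  0.  -0.6] q [ 0.2   0.66  0.08  0.99 -0.    0.28]
(array([ 0.65990013,  0.21885742, -0.06542109]), np.float64(0.9557942221697681))
```

Request:
send_rows(series=[0.2,0,0.4,0,0,0,0.2,0.2,0,0.4,0,0,0,0.2,0.2,0,0.4,0,0,0,0.2,0.2,0,0.4,0,0,0,0.8,0.2,0,0.4,0,0,0,0.8,0.2,0,0.4,0,0,0,0.8,0.2,0,0.4,0,0,0,0.8])

```text
clock: 7.95
tcp_pos: [0.6572, 0.2189, 0.0197]
orientation: [-0.001, 0.038, 0.999, -0.0]
wrist_force: [0.5, -0.1, -0.4]
finger_gap: 0.068
```

Request:
send_rows(series=[0,0,-2,0,0,0,0.8,0,0,-5,0,0,0,0.8,0,0,-9,0,0,0,0.8,0,0,-12.5,0,0,0,1,0,0,-12.5,0,0,0,1])

```text
clock: 8.37
tcp_pos: [0.6616, 0.2199, 0.154]
orientation: [0.006, 0.038, 0.999, 0.001]
wrist_force: [1.4, 0.3, 1.5]
finger_gap: 0.0849
```

```bash
python3 - <<'E'
from h import *
i=camera_info("wrist"); read_camera("wrist"); s=st()
d=silhouettes("wrist","large_spoon")
print(fit("large_spoon",[(i,d[0]["pixels"])],[.657,.2185,-.077],z=.012))
plan((.4475,.1218,.15,np.pi+.22),(.4475,.1218,.005,np.pi+.22))
E
```

```text
t 8.42 tcp [0.6606 0.2197 0.1506] yawx [-0.997  0.077 -0.009] z [ 0.009  0.002 -1.   ] gap 0.0854 F [ 1.5  0.4 -0.7] q [ 0.21  0.57  0.25  1.24 -0.    0.28]
(array([ 0.65746043,  0.21908722, -0.06283246]), np.float64(0.9342925659472422))
t 8.47 tcp [0.659  0.2193 0.1475] yawx [-0.997  0.077 -0.004] z [ 0.004  0.001 -1.   ] gap 0.0853 F [-0.6 -0.6 -1.1] q [ 0.21  0.58  0.25  1.24 -0.    0.28]
row [ 20.34 -11.35  -0.35] [  0.    0.2 -17. ]
row [ 0.   0.  14.5] [0. 0. 0.]
```

The large spoon is within about 1 mm of its target. Next is the small spoon.

Request:
send_rows(series=[20.3,-11.4,-0.3,0,0,-17,1,20.3,-11.4,-0.3,0,0,-17,1,20.3,-11.4,-0.3,0,0,-17,1,20.3,-11.4,-0.3,0,0,-17,1,20.3,-11.4,-0.3,0,0,-17,1,20.3,-11.4,-0.3,0,0,-17,1,20.3,-11.4,-0.3,0,0,-17,1,20.3,-11.4,-0.3,0,0,-17,1])

```text
clock: 9.13
tcp_pos: [0.4445, 0.1205, 0.1471]
orientation: [-0.001, -0.109, 0.994, 0.0]
wrist_force: [1.0, 0.1, 0.5]
finger_gap: 0.0853
```

Request:
send_rows(series=[0,0,4,0,0,0,1,0,0,8,0,0,0,1,0,0,9.5,0,0,0,1,0,0,9.5,0,0,0,1,0,0,9.5,0,0,0,1])

```text
clock: 9.55
tcp_pos: [0.4463, 0.1211, 0.052]
orientation: [-0.002, -0.11, 0.994, 0.0]
wrist_force: [0.2, 0.4, 0.7]
finger_gap: 0.0854
```

```bash
python3 - <<'E'
from h import *
i=camera_info("wrist"); read_camera("wrist"); s=st()
d=silhouettes("wrist","small_spoon")
p,f=fit("small_spoon",[(i,d[0]["pixels"])],[.4475,.1218,.22]);print(p,f)
plan((p[0],p[1],.006,np.pi+p[2]))
E
```

```text
t 9.6 tcp [0.4476 0.1212 0.0533] yawx [-0.976 -0.218  0.   ] z [-0. -0. -1.] gap 0.0854 F [0.2 0.  0.6] q [ 0.09  0.24 -0.52  0.81 -0.   -0.13]
[0.44609461 0.12187383 0.22345472] 0.9452005666433554
t 9.65 tcp [0.4482 0.1212 0.0541] yawx [-0.976 -0.218 -0.002] z [ 0.002  0.    -1.   ] gap 0.0852 F [ 0.6 -0.7 -0.2] q [ 0.09  0.24 -0.52  0.81 -0.   -0.13]
row [0.2  0.11 4.81] [-0.   0.1 -0.2]
```

Request:
send_rows(series=[0.2,0.1,3,0,0,0,1,0.2,0.1,4.8,0,0,0,1,0.2,0.1,4.8,0,0,0,1,0.2,0.1,4.8,0,0,0,0.1,0.2,0.1,4.8,0,0,0,0.1,0.2,0.1,4.8,0,0,0,0.1,0.2,0.1,4.8,0,0,0,0.1,0.2,0.1,4.8,0,0,0,0.1,0.2,0.1,4.8,0,0,0,0.1,0.2,0.1,4.8,0,0,0,0.1])

```text
clock: 10.48
tcp_pos: [0.4456, 0.1216, 0.0067]
orientation: [0.001, -0.11, 0.994, -0.0]
wrist_force: [-0.2, 0.4, 7.8]
finger_gap: 0.0296
```

Request:
send_rows(series=[0,0,0,0,0,0,0.1,0,0,0,0,0,0,0.1])

```text
clock: 10.65
tcp_pos: [0.4456, 0.1216, 0.0067]
orientation: [0.001, -0.11, 0.994, -0.0]
wrist_force: [-1.4, -0.3, 7.3]
finger_gap: 0.0294
```

Request:
send_rows(series=[0,0,-3,0,0,0,0.1,0,0,-7,0,0,0,0.1,0,0,-11,0,0,0,0.1,0,0,-14,0,0,0,0.1,0,0,-14,0,0,0,0.1,0,0,-14,0,0,0,0.1])

```text
clock: 11.15
tcp_pos: [0.4464, 0.1217, 0.148]
orientation: [0.003, -0.11, 0.994, -0.0]
wrist_force: [-0.4, 0.6, -0.6]
finger_gap: 0.0293
```

```bash
python3 - <<'E'
from h import *
plan((.6802,-.1653,.15,np.pi-.118))
E
```

```text
t 11.15 tcp [0.4464 0.1217 0.148 ] yawx [-0.976 -0.218 -0.006] z [ 0.006  0.    -1.   ] gap 0.0293 F [-0.4  0.6 -0.6] q [ 0.09  0.14 -0.39  1.04 -0.   -0.13]
row [-16.56 -33.1   -0.08] [ 0.   0.3 19.4]
```

Request:
send_rows(series=[-16.6,-33.1,0,0,0,19.4,0.1,-16.6,-33.1,0,0,0,19.4,0.1,-16.6,-33.1,0,0,0,19.4,0.1,-16.6,-33.1,0,0,0,19.4,0.1,-16.6,-33.1,0,0,0,19.4,0.1,-16.6,-33.1,0,0,0,19.4,0.1,-16.6,-33.1,0,0,0,19.4,0.1,-16.6,-33.1,0,0,0,19.4,0.1,-16.6,-33.1,0,0,0,19.4,0.1,-16.6,-33.1,0,0,0,19.4,0.1])

```text
clock: 11.98
tcp_pos: [0.6811, -0.1715, 0.1411]
orientation: [-0.001, 0.062, 0.998, -0.001]
wrist_force: [-0.2, 0.1, -1.4]
finger_gap: 0.0293
```

Request:
send_rows(series=[0,0,4,0,0,0,0.1,0,0,8,0,0,0,0.1,0,0,10,0,0,0,0.1,0,0,10,0,0,0,0.1,0,0,10,0,0,0,0.1,0,0,10,0,0,0,0.1])

```text
clock: 12.48
tcp_pos: [0.6791, -0.1655, 0.0463]
orientation: [0.001, 0.059, 0.998, -0.0]
wrist_force: [0.9, -0.3, -0.0]
finger_gap: 0.0294
```

```bash
python3 - <<'E'
from h import *
i=camera_info("wrist"); s=get_state(); read_camera("wrist")
d=silhouettes("wrist","small_spoon")
print(s["tcp_pos"]);p,f=fit("small_spoon",[(i,d[0]["pixels"])],[.68,-.165,-.118],z=s["tcp_pos"][2]-.0065);print(p,f)
e=np.array([.6802,-.1653])-p[:2]; s=get_state()
plan((s["tcp_pos"][0]+e[0],s["tcp_pos"][1]+e[1],.0185,np.pi-.118))
E
```

```text
[ 0.67908749 -0.16546655  0.04627881]
[ 0.680037   -0.16580688 -0.12087949] 0.926196433324461
t 12.58 tcp [ 0.6802 -0.1658  0.0479] yawx [-0.993  0.118 -0.004] z [ 0.004 -0.002 -1.   ] gap 0.0289 F [-0.3 -0.   0.9] q [-0.35  0.65  0.12  1.04 -0.   -0.23]
row [0.   0.06 2.94] [-0.1  0.2 -0. ]
```

Request:
send_rows(series=[0,0,1.5,0,0,0,0.1,0,0,2.3,0,0,0,0.1,0,0,2.8,0,0,0,0.1,0,0,2.8,0,0,0,0.1,0,0,2.8,0,0,0,0.1,0,0,2.8,0,0,0,0.6,0,0,2.8,0,0,0,0.6,0,0,2.8,0,0,0,0.6,0,0,2.8,0,0,0,0.6])

```text
clock: 13.33
tcp_pos: [0.6785, -0.1654, 0.0171]
orientation: [-0.0, 0.059, 0.998, -0.0]
wrist_force: [0.3, -0.5, 0.1]
finger_gap: 0.0514
```

Request:
send_rows(series=[0,0,-2,0,0,0,0.6,0,0,-5,0,0,0,0.6,0,0,-9,0,0,0,0.6,0,0,-12.5,0,0,0,1,0,0,-12.5,0,0,0,1,0,0,-12.5,0,0,0,1])

```text
clock: 13.83
tcp_pos: [0.6806, -0.1661, 0.1458]
orientation: [0.003, 0.059, 0.998, -0.001]
wrist_force: [-0.7, 0.4, 0.4]
finger_gap: 0.0845
```

```bash
python3 - <<'E'
from h import *
i=camera_info("wrist"); s=get_state(); read_camera("wrist")
d=silhouettes("wrist","small_spoon")
p,f=fit("small_spoon",[(i,d[0]["pixels"])],[.68,-.165,-.118],z=.012);print(p,f)
plan((.449,-.2228,.15,np.pi-.27))
E
```

```text
[ 0.68014653 -0.16597895 -0.11707769] 0.9488350519142256
t 13.93 tcp [ 0.6782 -0.1653  0.1416] yawx [-0.993  0.119  0.001] z [-0.001  0.    -1.   ] gap 0.0854 F [-0.6 -0.8  0.6] q [-0.35  0.59  0.26  1.24 -0.   -0.23]
row [22.08 -8.43 -0.82] [ 0.  -0.   8.7]
```

Small spoon placed. Now the timer.

Request:
send_rows(series=[22.1,-8.4,-0.8,0,0,8.7,1,22.1,-8.4,-0.8,0,0,8.7,1,22.1,-8.4,-0.8,0,0,8.7,1,22.1,-8.4,-0.8,0,0,8.7,1,22.1,-8.4,-0.8,0,0,8.7,1,22.1,-8.4,-0.8,0,0,8.7,1,22.1,-8.4,-0.8,0,0,8.7,1,22.1,-8.4,-0.8,0,0,8.7,1,22.1,-8.4,-0.8,0,0,8.7,1])

```text
clock: 14.68
tcp_pos: [0.449, -0.2224, 0.1493]
orientation: [-0.0, 0.135, 0.991, 0.0]
wrist_force: [-0.1, -0.0, -0.5]
finger_gap: 0.0857
```

```bash
python3 - <<'E'
from h import *
i=camera_info("wrist"); s=get_state(); cv2.imwrite("pics/w3.png",read_camera("wrist"))
d=silhouettes("wrist","timer")
p,f=fit("timer",[(i,d[0]["pixels"])],[.449,-.223,-.27]);print(p,f)
plan((p[0],p[1],.0,np.pi+p[2]))
E
```

```text
[ 0.4469242  -0.22337136 -0.28247707] 0.9467585595389235
t 14.78 tcp [ 0.4499 -0.2224  0.1496] yawx [-0.964  0.267  0.001] z [-0.  0. -1.] gap 0.0852 F [-1.   0.6 -0. ] q [-0.62  0.21 -0.29  1.07  0.   -0.35]
row [ 0.25 -0.18 14.96] [ 0.  -0.   0.7]
```

View pics/w3.png

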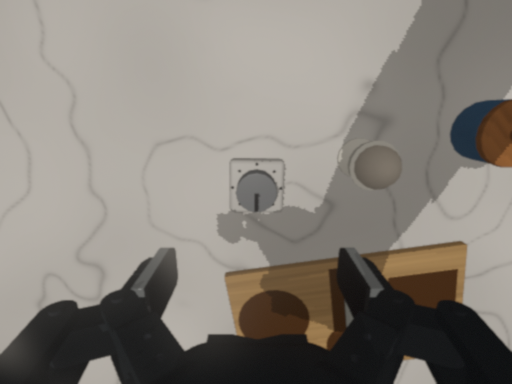

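The timer sits at (257,187), square to the jaws. The egg cup at (375,165) is clear of the right finger's path. Gripping.

Request:
send_rows(series=[0.2,-0.2,4,0,0,0.7,1,0.2,-0.2,8,0,0,0.7,1,0.2,-0.2,12,0,0,0.7,1,0.2,-0.2,14,0,0,0.7,1,0.2,-0.2,14.7,0,0,0.7,1,0.2,-0.2,14.7,0,0,0.7,1,0.2,-0.2,14.7,0,0,0.7,0.3,0.2,-0.2,14.7,0,0,0.7,0.3,0.2,-0.2,14.7,0,0,0.7,0.3,0.2,-0.2,14.7,0,0,0.7,0.3])

```text
clock: 15.62
tcp_pos: [0.4485, -0.225, 0.0053]
orientation: [0.002, 0.141, 0.99, -0.001]
wrist_force: [0.7, 0.5, 5.5]
finger_gap: 0.055
```

Request:
send_rows(series=[0,0,0,0,0,0,0.3,0,0,0,0,0,0,0.3])

```text
clock: 15.78
tcp_pos: [0.4485, -0.2251, 0.0053]
orientation: [0.002, 0.141, 0.99, -0.001]
wrist_force: [1.0, 1.0, 7.6]
finger_gap: 0.0546
```

Request:
send_rows(series=[0,0,-3,0,0,0,0.3,0,0,-7,0,0,0,0.3,0,0,-11,0,0,0,0.3,0,0,-14,0,0,0,0.3,0,0,-14,0,0,0,0.3,0,0,-14,0,0,0,0.3])

```text
clock: 16.28
tcp_pos: [0.4482, -0.2252, 0.1461]
orientation: [0.003, 0.141, 0.99, -0.002]
wrist_force: [0.3, 1.0, -1.6]
finger_gap: 0.0548
```

```bash
python3 - <<'E'
from h import *
plan((.6412,-.07,.14,np.pi-.118))
E
```

```text
t 16.28 tcp [ 0.4482 -0.2252  0.1461] yawx [-0.96   0.279 -0.006] z [ 0.005 -0.004 -1.   ] gap 0.0548 F [ 0.3  1.  -1.6] q [-0.63  0.21 -0.3   1.05 -0.   -0.34]
row [-14.19  20.29   0.65] [-0.2  0.3 -9.5]
```

Request:
send_rows(series=[-14.2,20.3,0,0,0,-9.5,0.3,-14.2,20.3,0,0,0,-9.5,0.3,-14.2,20.3,0,0,0,-9.5,0.3,-14.2,20.3,0,0,0,-9.5,0.3,-14.2,20.3,0,0,0,-9.5,0.3,-14.2,20.3,0,0,0,-9.5,0.3,-14.2,20.3,0,0,0,-9.5,0.3,-14.2,20.3,0,0,0,-9.5,0.3])

```text
clock: 16.95
tcp_pos: [0.6397, -0.0667, 0.1405]
orientation: [-0.002, 0.057, 0.998, 0.0]
wrist_force: [-0.6, -0.5, -0.8]
finger_gap: 0.0547
```

Request:
send_rows(series=[0,0,4,0,0,0,0.3,0,0,8,0,0,0,0.3,0,0,10,0,0,0,0.3,0,0,10,0,0,0,0.3,0,0,10,0,0,0,0.3,0,0,10,0,0,0,0.3])

```text
clock: 17.45
tcp_pos: [0.64, -0.0696, 0.0446]
orientation: [0.001, 0.059, 0.998, -0.0]
wrist_force: [-0.2, -0.6, -0.0]
finger_gap: 0.0549
```

```bash
python3 - <<'E'
from h import *
i=camera_info("wrist"); s=get_state(); read_camera("wrist")
d=silhouettes("wrist","timer")
print(s["tcp_pos"]);p,f=fit("timer",[(i,d[0]["pixels"])],[.641,-.07,-.118],z=s["tcp_pos"][2]-.005);print(p,f)
e=np.array([.6412,-.07])-p[:2]; s=get_state()
plan((s["tcp_pos"][0]+e[0],s["tcp_pos"][1]+e[1],.018,np.pi-.118))
E
```

```text
[ 0.63998403 -0.06959953  0.04462622]
[ 0.63862978 -0.06965279 -0.09187869] 0.9275201958885935
t 17.55 tcp [ 0.6412 -0.0696  0.0458] yawx [-0.993  0.117 -0.004] z [ 0.004 -0.001 -1.   ] gap 0.055 F [-0.3  0.3 -0.9] q [-0.23  0.55 -0.06  0.96 -0.   -0.11]
row [-0.25 -0.    2.78] [-0.   0.2  0. ]
```

Request:
send_rows(series=[-0.2,0,1.5,0,0,0,0.3,-0.2,0,2.2,0,0,0,0.3,-0.2,0,2.7,0,0,0,0.3,-0.2,0,2.7,0,0,0,0.3,-0.2,0,2.7,0,0,0,0.3,-0.2,0,2.7,0,0,0,0.9,-0.2,0,2.7,0,0,0,0.9,-0.2,0,2.7,0,0,0,0.9,-0.2,0,2.7,0,0,0,0.9])

```text
clock: 18.3
tcp_pos: [0.6417, -0.0689, 0.0163]
orientation: [0.0, 0.058, 0.998, -0.0]
wrist_force: [-0.1, 0.5, -0.0]
finger_gap: 0.0769
```

Request:
send_rows(series=[0,0,-2,0,0,0,0.9,0,0,-5,0,0,0,0.9,0,0,-9,0,0,0,0.9,0,0,-12.5,0,0,0,1,0,0,-12.5,0,0,0,1,0,0,-12.5,0,0,0,1])

```text
clock: 18.8
tcp_pos: [0.6438, -0.0694, 0.1445]
orientation: [0.003, 0.058, 0.998, -0.001]
wrist_force: [-0.1, 0.1, -0.8]
finger_gap: 0.0858
```

```bash
python3 - <<'E'
from h import *
i=camera_info("wrist"); s=get_state(); read_camera("wrist")
d=silhouettes("wrist","timer")
p,f=fit("timer",[(i,d[0]["pixels"])],[.641,-.07,-.118],z=.012);print(p,f)
plan((.4395,.2248,.15,np.pi-.118))
E
```

```text
[ 0.63999844 -0.06926683 -0.12466506] 0.9277738946538344
t 18.9 tcp [ 0.6413 -0.0689  0.1407] yawx [-0.993  0.117  0.001] z [-0.001  0.    -1.   ] gap 0.0851 F [ 0.8  0.3 -0.5] q [-0.23  0.49  0.08  1.17 -0.   -0.11]
row [23.48 26.81 -0.91] [-0.  -0.   0.1]
```

Timer placed. On to the ramekin.

Request:
send_rows(series=[23.5,26.8,-0.9,0,0,0,1,23.5,26.8,-0.9,0,0,0,1,23.5,26.8,-0.9,0,0,0,1,23.5,26.8,-0.9,0,0,0,1,23.5,26.8,-0.9,0,0,0,1,23.5,26.8,-0.9,0,0,0,1,23.5,26.8,-0.9,0,0,0,1,23.5,26.8,-0.9,0,0,0,1,23.5,26.8,-0.9,0,0,0,1,23.5,26.8,-0.9,0,0,0,1])

```text
clock: 19.73
tcp_pos: [0.4351, 0.2274, 0.1485]
orientation: [-0.002, 0.056, 0.998, -0.0]
wrist_force: [-0.7, -0.2, -1.0]
finger_gap: 0.0853
```

```bash
python3 - <<'E'
from h import *
i=camera_info("wrist"); s=get_state(); cv2.imwrite("pics/w4.png",read_camera("wrist"))
d=silhouettes("wrist","ramekin")
p,f=fit("ramekin",[(i,d[0]["pixels"])],[.4395,.2248,0],yaw=False);print(p,f)
plan((p[0],p[1],.005,np.pi-.118))
E
```

```text
[0.43831956 0.22530566 0.        ] 0.9727976973099748
t 19.83 tcp [0.4381 0.2251 0.1488] yawx [-0.993  0.114  0.002] z [-0.003 -0.001 -1.   ] gap 0.086 F [ 0.1  0.7 -0.4] q [ 0.31  0.2  -0.31  1.06 -0.    0.43]
row [-0.06  0.05 14.38] [-0.1 -0.1  0.2]
```

View pics/w4.png

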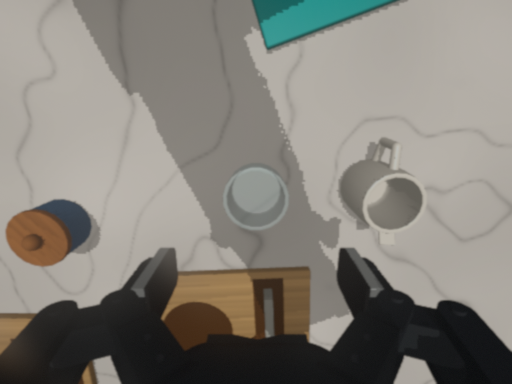

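The ramekin is at (256,197), centred between the fingers, and the creamer at (385,190) is clear of the right finger. Gripping.

Request:
send_rows(series=[0,0,4,0,0,0,1,0,0,8,0,0,0,1,0,0,11,0,0,0,1,0,0,13,0,0,0,1,0,0,14.2,0,0,0,1,0,0,14.2,0,0,0,1,0,0,14.2,0,0,0,0.4,0,0,14.2,0,0,0,0.4,0,0,14.2,0,0,0,0.4,0,0,14.2,0,0,0,0.4], newtons=45)

```text
clock: 20.67
tcp_pos: [0.4407, 0.2247, 0.0093]
orientation: [0.001, 0.059, 0.998, 0.0]
wrist_force: [0.4, -0.3, -1.6]
finger_gap: 0.0623
```

Request:
send_rows(series=[0,0,0,0,0,0,0.4,0,0,0,0,0,0,0.4,0,0,0,0,0,0,0.4])

```text
clock: 20.92
tcp_pos: [0.4407, 0.2247, 0.0092]
orientation: [0.001, 0.059, 0.998, 0.0]
wrist_force: [1.2, -1.7, 5.4]
finger_gap: 0.0624
```

Request:
send_rows(series=[0,0,-2,0,0,0,0.4,0,0,-5,0,0,0,0.4,0,0,-9,0,0,0,0.4,0,0,-13,0,0,0,0.4,0,0,-14,0,0,0,0.4,0,0,-14,0,0,0,0.4,0,0,-14,0,0,0,0.4])

```text
clock: 21.5
tcp_pos: [0.4395, 0.2248, 0.148]
orientation: [0.0, 0.058, 0.998, 0.0]
wrist_force: [-0.4, -0.3, -2.1]
finger_gap: 0.062
```

```bash
python3 - <<'E'
from h import *
plan((.53,-.01,.15,np.pi-.118),(.62,-.2488,.15,np.pi-.118))
E
```

```text
t 21.5 tcp [0.4395 0.2248 0.148 ] yawx [-0.993  0.117 -0.   ] z [ 0.  0. -1.] gap 0.062 F [-0.4 -0.3 -2.1] q [ 0.31  0.2  -0.31  1.06  0.    0.43]
row [-11.72 -22.27  -0.21] [0.  0.  0.1]
row [-11.75 -22.65   0.  ] [0. 0. 0.]
```

Request:
send_rows(series=[-11.7,-22.3,0,0,0,0,0.4,-11.7,-22.3,0,0,0,0,0.4,-11.7,-22.3,0,0,0,0,0.4,-11.7,-22.3,0,0,0,0,0.4,-11.7,-22.3,0,0,0,0,0.4,-11.7,-22.3,0,0,0,0,0.4,-11.7,-22.3,0,0,0,0,0.4])

```text
clock: 22.08
tcp_pos: [0.5311, -0.0166, 0.1452]
orientation: [-0.001, 0.062, 0.998, -0.001]
wrist_force: [1.8, 0.0, -1.0]
finger_gap: 0.0621
```

Request:
send_rows(series=[-11.8,-22.7,0,0,0,0,0.4,-11.8,-22.7,0,0,0,0,0.4,-11.8,-22.7,0,0,0,0,0.4,-11.8,-22.7,0,0,0,0,0.4,-11.8,-22.7,0,0,0,0,0.4,-11.8,-22.7,0,0,0,0,0.4,-11.8,-22.7,0,0,0,0,0.4,-11.8,-22.7,0,0,0,0,0.4,-11.8,-22.7,0,0,0,0,0.4,-11.8,-22.7,0,0,0,0,0.4])

```text
clock: 22.92
tcp_pos: [0.6191, -0.2477, 0.1464]
orientation: [-0.002, 0.058, 0.998, 0.001]
wrist_force: [0.0, 1.0, -1.6]
finger_gap: 0.0624
```

```bash
python3 - <<'E'
from h import *
i=camera_info("wrist"); s=get_state(); read_camera("wrist")
d=silhouettes("wrist","ramekin")
print(s["tcp_pos"]);p,f=fit("ramekin",[(i,d[0]["pixels"])],[*s["tcp_pos"][:2],0],z=s["tcp_pos"][2]-.0092,yaw=False);print(p,f)
e=np.array([.62,-.2488])-p[:2]; s=get_state()
plan((s["tcp_pos"][0]+e[0],s["tcp_pos"][1]+e[1],.022,np.pi-.118))
E
```

```text
[ 0.61913645 -0.24767242  0.1464066 ]
[ 0.61690613 -0.24735468  0.        ] 0.9742876277301302
t 23.02 tcp [ 0.6198 -0.2476  0.1478] yawx [-0.993  0.115  0.001] z [-0.001  0.001 -1.   ] gap 0.0621 F [ 0.4 -0.5 -1.6] q [-0.5   0.53  0.17  1.21  0.   -0.39]
row [-0.34 -0.12 12.58] [ 0.  -0.1  0.2]
```

Request:
send_rows(series=[-0.3,-0.1,4,0,0,0,0.4,-0.3,-0.1,8,0,0,0,0.4,-0.3,-0.1,10.5,0,0,0,0.4,-0.3,-0.1,11.7,0,0,0,0.4,-0.3,-0.1,12.2,0,0,0,0.4,-0.3,-0.1,12.2,0,0,0,0.4,-0.3,-0.1,12.2,0,0,0,0.4,-0.3,-0.1,12.2,0,0,0,0.4])

```text
clock: 23.68
tcp_pos: [0.625, -0.2517, 0.0289]
orientation: [0.002, 0.058, 0.998, -0.001]
wrist_force: [0.6, -0.6, -1.1]
finger_gap: 0.0621
```

```bash
python3 - <<'E'
from h import *
st()
E
```

```text
t 23.68 tcp [ 0.625  -0.2517  0.0289] yawx [-0.993  0.116 -0.004] z [ 0.004 -0.002 -1.   ] gap 0.0621 F [ 0.6 -0.6 -1.1] q [-0.5   0.61  0.01  0.96 -0.   -0.39]
```

Request:
send_rows(series=[0.1,0.1,0.3,0,0,0,0.4,0.1,0.1,0.6,0,0,0,0.4,0.1,0.1,0.6,0,0,0,0.4,0.1,0.1,0.6,0,0,0,0.4,0.1,0.1,0.6,0,0,0,0.95,0.1,0.1,0.6,0,0,0,0.95,0.1,0.1,0.6,0,0,0,0.95,0.1,0.1,0.6,0,0,0,0.95])

```text
clock: 24.35
tcp_pos: [0.6222, -0.2499, 0.0201]
orientation: [-0.0, 0.059, 0.998, 0.0]
wrist_force: [1.1, 0.2, 0.7]
finger_gap: 0.0812
```

Request:
send_rows(series=[0,0,-2,0,0,0,0.95,0,0,-5,0,0,0,0.95,0,0,-9,0,0,0,0.95,0,0,-12.5,0,0,0,1,0,0,-12.5,0,0,0,1,0,0,-12.5,0,0,0,1])

```text
clock: 24.85
tcp_pos: [0.6242, -0.2509, 0.1486]
orientation: [0.003, 0.058, 0.998, -0.001]
wrist_force: [-0.3, -0.2, -0.4]
finger_gap: 0.0856
```

```bash
python3 - <<'E'
from h import *
i=camera_info("wrist"); s=get_state(); read_camera("wrist")
d=silhouettes("wrist","ramekin")
p,f=fit("ramekin",[(i,d[0]["pixels"])],[.62,-.249,0],z=.012,yaw=False);print(p,f)
plan((.53,.06,.16,np.pi-.15),(.447,.3416,.16,np.pi-.15))
E
```

```text
[ 0.62098346 -0.2505108   0.        ] 0.9807513988808952
t 24.95 tcp [ 0.622  -0.2497  0.1447] yawx [-0.993  0.117  0.001] z [-0.001  0.    -1.   ] gap 0.0851 F [-0.6  0.2  0.3] q [-0.5   0.53  0.17  1.21 -0.   -0.38]
row [12.76 29.68 -1.52] [ 0.  -0.   1.9]
row [12.41 26.6   0.  ] [0. 0. 0.]
```

Ramekin placed. The creamer is last.

Request:
send_rows(series=[12.8,29.7,-1.5,0,0,1.9,1,12.8,29.7,-1.5,0,0,1.9,1,12.8,29.7,-1.5,0,0,1.9,1,12.8,29.7,-1.5,0,0,1.9,1,12.8,29.7,-1.5,0,0,1.9,1,12.8,29.7,-1.5,0,0,1.9,1,12.8,29.7,-1.5,0,0,1.9,1,12.8,29.7,-1.5,0,0,1.9,1,12.8,29.7,-1.5,0,0,1.9,1])

```text
clock: 25.7
tcp_pos: [0.5262, 0.0651, 0.1587]
orientation: [-0.003, 0.072, 0.997, 0.001]
wrist_force: [-0.4, 0.1, 0.1]
finger_gap: 0.0859
```

Request:
send_rows(series=[12.4,26.6,0,0,0,0,1,12.4,26.6,0,0,0,0,1,12.4,26.6,0,0,0,0,1,12.4,26.6,0,0,0,0,1,12.4,26.6,0,0,0,0,1,12.4,26.6,0,0,0,0,1,12.4,26.6,0,0,0,0,1,12.4,26.6,0,0,0,0,1,12.4,26.6,0,0,0,0,1,12.4,26.6,0,0,0,0,1])

```text
clock: 26.53
tcp_pos: [0.4466, 0.3408, 0.1587]
orientation: [-0.001, 0.075, 0.997, -0.001]
wrist_force: [0.9, -0.5, -0.5]
finger_gap: 0.0855
```

```bash
python3 - <<'E'
from h import *
i=camera_info("wrist"); s=get_state(); cv2.imwrite("pics/w5.png",read_camera("wrist"))
d=silhouettes("wrist","creamer")
p,f=fit("creamer",[(i,d[0]["pixels"])],[.447,.3416,-.15]);print(p,f)
plan((p[0],p[1],.012,np.pi+p[2]))
E
```

```text
[ 0.44565726  0.34207042 -0.16192432] 0.9466010918524885
t 26.63 tcp [0.4475 0.3399 0.1593] yawx [-0.988  0.152  0.001] z [-0.001 -0.001 -1.   ] gap 0.0851 F [-0.1 -1.   0. ] q [ 0.51  0.32 -0.12  1.13 -0.    0.66]
row [ 0.19  0.21 14.73] [-0.1 -0.1  0.6]
```

View pics/w5.png

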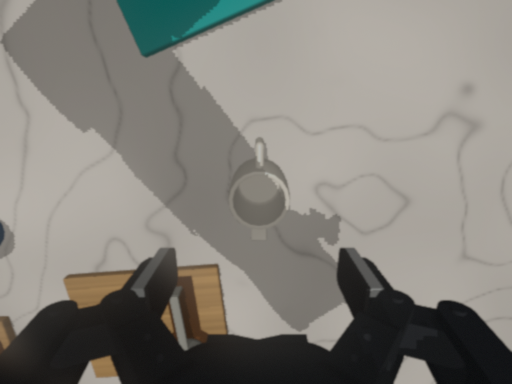

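The creamer is at (260,197), centred between the jaws, with its handle straight towards the robot.

Request:
send_rows(series=[0.1,0.2,4,0,0,0.6,1,0.1,0.2,8,0,0,0.6,1,0.1,0.2,11,0,0,0.6,1,0.1,0.2,13,0,0,0.6,1,0.1,0.2,14.4,0,0,0.6,1,0.1,0.2,14.4,0,0,0.6,1,0.1,0.2,14.4,0,0,0.6,0.3,0.1,0.2,14.4,0,0,0.6,0.3,0.1,0.2,14.4,0,0,0.6,0.3,0.1,0.2,14.4,0,0,0.6,0.3], newtons=50)

```text
clock: 27.47
tcp_pos: [0.4481, 0.3437, 0.0183]
orientation: [0.002, 0.081, 0.997, 0.001]
wrist_force: [0.6, -1.5, 5.5]
finger_gap: 0.0563
```

Request:
send_rows(series=[0,0,0,0,0,0,0.3,0,0,0,0,0,0,0.3,0,0,0,0,0,0,0.3])

```text
clock: 27.72
tcp_pos: [0.4482, 0.3438, 0.0183]
orientation: [0.002, 0.081, 0.997, 0.0]
wrist_force: [0.2, -3.8, 7.0]
finger_gap: 0.0562
```

Request:
send_rows(series=[0,0,-2,0,0,0,0.3,0,0,-5,0,0,0,0.3,0,0,-9,0,0,0,0.3,0,0,-13,0,0,0,0.3,0,0,-15,0,0,0,0.3,0,0,-15,0,0,0,0.3,0,0,-15,0,0,0,0.3])

```text
clock: 28.3
tcp_pos: [0.4475, 0.3444, 0.168]
orientation: [0.002, 0.08, 0.997, 0.001]
wrist_force: [-0.6, -0.8, -2.5]
finger_gap: 0.0559
```

```bash
python3 - <<'E'
from h import *
plan((.6105,.1318,.165,np.pi-.077))
E
```

```text
t 28.3 tcp [0.4475 0.3444 0.168 ] yawx [-0.987  0.16  -0.003] z [ 0.004  0.002 -1.   ] gap 0.0559 F [-0.6 -0.8 -2.5] q [ 0.51  0.32 -0.11  1.14  0.    0.67]
row [-19.49 -18.38   0.32] [ 0.1  0.2 -4.8]
```

Request:
send_rows(series=[-19.5,-18.4,0,0,0,-4.8,0.3,-19.5,-18.4,0,0,0,-4.8,0.3,-19.5,-18.4,0,0,0,-4.8,0.3,-19.5,-18.4,0,0,0,-4.8,0.3,-19.5,-18.4,0,0,0,-4.8,0.3,-19.5,-18.4,0,0,0,-4.8,0.3,-19.5,-18.4,0,0,0,-4.8,0.3,-19.5,-18.4,0,0,0,-4.8,0.3,-19.5,-18.4,0,0,0,-4.8,0.3])

```text
clock: 29.05
tcp_pos: [0.6088, 0.1298, 0.1639]
orientation: [-0.002, 0.04, 0.999, -0.0]
wrist_force: [-0.6, 0.9, -2.5]
finger_gap: 0.0557
```

Request:
send_rows(series=[0,0,4,0,0,0,0.3,0,0,8,0,0,0,0.3,0,0,10,0,0,0,0.3,0,0,10.5,0,0,0,0.3,0,0,10.5,0,0,0,0.3,0,0,10.5,0,0,0,0.3])

```text
clock: 29.55
tcp_pos: [0.6094, 0.132, 0.062]
orientation: [0.0, 0.038, 0.999, 0.0]
wrist_force: [0.2, 0.1, -1.5]
finger_gap: 0.0557
```

```bash
python3 - <<'E'
from h import *
i=camera_info("wrist"); s=get_state(); read_camera("wrist")
d=silhouettes("wrist","creamer")
print(s["tcp_pos"]);p,f=fit("creamer",[(i,d[0]["pixels"])],[*s["tcp_pos"][:2],-.077],z=s["tcp_pos"][2]-.0183);print(p,f)
e=np.array([.6105,.1318])-p[:2]; s=get_state()
plan((s["tcp_pos"][0]+e[0],s["tcp_pos"][1]+e[1],.0315,np.pi-.077))
E
```

```text
[0.60941651 0.13195993 0.06196906]
[ 0.60671602  0.1321733  -0.07529472] 0.8149289322175027
t 29.65 tcp [0.611  0.1317 0.0635] yawx [-0.997  0.076 -0.004] z [ 0.004  0.    -1.   ] gap 0.0559 F [ 0.7  0.4 -1.7] q [ 0.08  0.5  -0.1   0.97  0.    0.16]
row [-0.37 -0.01  3.2 ] [0.  0.2 0.1]
```

Request:
send_rows(series=[-0.2,0,1.5,0,0,0,0.3,-0.2,0,2.5,0,0,0,0.3,-0.2,0,3,0,0,0,0.3,-0.2,0,3.1,0,0,0,0.3,-0.2,0,3.1,0,0,0,0.3,-0.2,0,3.1,0,0,0,0.9,-0.2,0,3.1,0,0,0,0.9,-0.2,0,3.1,0,0,0,0.9,-0.2,0,3.1,0,0,0,0.9])

```text
clock: 30.4
tcp_pos: [0.612, 0.1307, 0.0308]
orientation: [0.0, 0.038, 0.999, 0.0]
wrist_force: [0.2, -1.0, 0.2]
finger_gap: 0.0768
```

Request:
send_rows(series=[0,0,-2,0,0,0,0.9,0,0,-5,0,0,0,0.9,0,0,-9,0,0,0,0.9,0,0,-13,0,0,0,0.9,0,0,-17,0,0,0,1,0,0,-17,0,0,0,1])

```text
clock: 30.9
tcp_pos: [0.6158, 0.1311, 0.2101]
orientation: [0.007, 0.038, 0.999, 0.001]
wrist_force: [2.0, 0.7, 0.5]
finger_gap: 0.0855
```

Request:
send_rows(series=[28,0,-5,0,0,0,1,28,0,-5,0,0,0,1,28,0,-5,0,0,0,1,28,0,-5,0,0,0,1,28,0,-5,0,0,0,1,28,0,-5,0,0,0,1,28,0,-5,0,0,0,1,28,0,-5,0,0,0,1])

```text
clock: 31.57
tcp_pos: [0.3268, 0.1524, 0.2515]
orientation: [-0.0, 0.037, 0.999, 0.0]
wrist_force: [-1.4, 0.9, 0.0]
finger_gap: 0.0854
```

```bash
cat > chk.py <<'E'
from h import *
st()
B=dict(small_board=(.614,.1767,-.0768),large_board=(.6405,-.1606,-.118))
T=dict(creamer=("small_board",0,-.045),large_spoon=("small_board",.04,.045),ramekin=("large_board",-.01,-.09),small_spoon=("large_board",.04,0),timer=("large_board",-.01,.09))
ci={n:camera_info(n) for n in("top","side")}
for n in ci: cv2.imwrite(f"pics/{n}_end.png",read_camera(n))
def obs(n,k,p,z):
    uv=proj(ci[n],[[p[0],p[1],z+.01]])[0]
    return [(ci[n],d["pixels"]) for d in silhouettes(n,k) if np.hypot(*(np.argwhere(d["pixels"]).mean(0)[::-1]-uv))<20][:1]
for b in B:
    v=obs("top",b,B[b],0)
    if v: print(b,fit(b,v,B[b]))
for k,(b,x,y) in T.items():
    X,Y,w=B[b];c,s=np.cos(w),np.sin(w);p0=[X+c*x-s*y,Y+s*x+c*y,w]
    for n in ci:
        v=obs(n,k,p0,.012)
        if not v: print(k,n,"unseen");continue
        p,f=fit(k,v,p0,z=.012,yaw=k!="ramekin"); d=p[:2]-[X,Y]
        print(k,n,"board err mm",((c*d[0]+s*d[1]-x)*1000).round(1),((-s*d[0]+c*d[1]-y)*1000).round(1),"yaw",(p[2]-w).round(3),round(f,3))
for k,p0 in(("salt_jar",[.4545,.0083,0]),("egg_cup",[.4474,-.1129,0])):
    for n in ci:
        v=obs(n,k,p0,0)
        print(k,n,fit(k,v,p0,yaw=False) if v else "unseen")
cv2.imwrite("pics/end.png",np.vstack([cv2.resize(read_camera("top")[90:240,90:400],(620,300),interpolation=2),cv2.resize(read_camera("side")[120:350,80:330],(326,300),interpolation=2)[:,:].copy() if 0 else cv2.copyMakeBorder(cv2.resize(read_camera("side")[120:350,80:330],(326,300),interpolation=2),0,0,0,294,cv2.BORDER_CONSTANT)]))
E
python3 chk.py
```

```text
t 31.57 tcp [0.3268 0.1524 0.2515] yawx [-0.997  0.075  0.001] z [-0.001  0.    -1.   ] gap 0.0854 F [-1.4  0.9  0. ] q [ 0.21 -0.11 -0.38  1.3   0.    0.29]
small_board (array([ 0.61479933,  0.17779771, -0.06454653]), np.float64(0.7812365037706388))
large_board (array([ 0.6404465 , -0.15949894, -0.11839292]), np.float64(0.8056905169701842))
creamer top board err mm 0.4 -1.6 yaw 0.013 0.916
creamer side board err mm 0.3 -4.2 yaw -0.121 0.864
large_spoon top board err mm 3.1 1.7 yaw 0.032 0.855
large_spoon side board err mm 2.2 -0.0 yaw 0.007 0.797
ramekin top board err mm 1.4 -0.2 yaw 0.0 0.958
ramekin side board err mm -0.1 0.5 yaw 0.0 0.948
small_spoon top board err mm 1.5 -1.4 yaw -0.022 0.824
small_spoon side board err mm 1.3 -1.0 yaw 0.001 0.666
timer top board err mm -0.6 0.9 yaw -0.008 0.827
timer side board err mm -1.1 0.3 yaw 0.071 0.89
salt_jar top (array([0.45447001, 0.00998585, 0.        ]), np.float64(0.8727566931450427))
salt_jar side (array([0.45374358, 0.00380936, 0.        ]), np.float64(0.8477740986019132))
egg_cup top (array([ 0.44650258, -0.11403683,  0.        ]), np.float64(0.9010723860589812))
egg_cup side (array([ 0.44786512, -0.11176374,  0.        ]), np.float64(0.7162513377159456))
```

View pics/end.png

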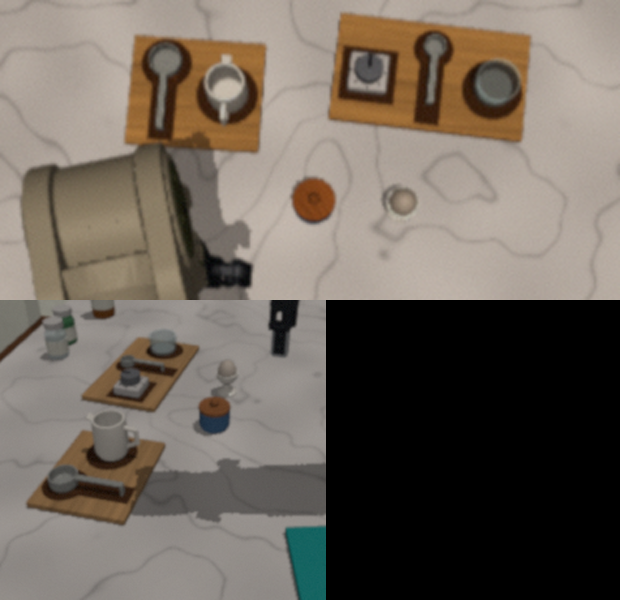

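The picture shows every item upright on its own inset, with the salt jar and egg cup still standing. All fits are within 5 mm of target, so I'm handing in.

```bash
python3 -c "
from workcell import *
print(hand_in())"
```

```text
the job is handed in; nothing more can be done
None
```

I placed all five things on their insets and handed the job in. The clock read about 32 s of the 118 s allowed, and the hand-in reported no verdict.

- **Order:** the large spoon, small spoon, timer, ramekin and creamer went on in that order, one grasp each with no retries.
- **Position:** the last top and side camera fits put every item within about 4.5 mm of its target, against limits of 14–15 mm. The largest was the creamer from the side camera, 4.2 mm off in y.
- **Angle:** both spoon handles are within 0.04 rad of their strips, against a limit of 0.3 rad. In the final picture everything looks upright, and the gripper is well clear.
- **Bystanders:** the salt jar and egg cup were not touched, and their fitted positions match the start to within the fit noise.
- **Disagreements:** the top and side cameras differed by about 6 mm on the salt jar's y and 2.6 mm on the creamer's y. They also gave different yaw for the creamer and timer, which is not judged. The final board fits overlapped less well (0.78–0.81) than at the start, but the board positions agreed with the first ones to about 1 mm.

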